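Walk the roller drum along its notched rails to the next bike's wheelbase

ROBOT

A 7-joint arm with a two-finger parallel gripper is mounted at the origin on a cart in front of the work surface, level with it; the furniture and walls round the work are solid. World frame = base frame: x ahead of the robot, y to its left, z up, the work surface at z = 0. Lengths are in m, angles in rad, forces in N, time in s.
With the tool pointing down it reaches from about 0.425 to 0.825 m from the base axis. Payload 3.6 kg.
Tool frame: the origin (TCP) lies on the mounting face of the last link; the fingertips stand 173 mm ahead of it and the grasp point (between the pads) lies r.tcp_to_grasp ahead of it (r.tcp_to_grasp is the distance from the TCP to the grasp point, in m); z points along the fingers, y is the line along which they close (so a half turn about z gives the same grasp; the last joint's range is limited). The gripper opens to 85 mm and grips with 20 to 120 N. Pads are 22 mm wide; open, the fingers measure 114 mm over their backs; the gripper's body (76 mm by 85 mm) begins 54 mm behind the grasp point. The pads swing forward as they close: fully open they stand 13 mm farther back than shut.
Start: joints at [-1.214, 0.615, -0.013, 1.423, 0.008, 1.103, -0.04], TCP at [0.243, 0.603, 0.405] pointing down, gripper open.
Joint ranges: [-3.12, 3.12], [-0.3, 2.06], [-1.34, 1.32], [0.26, 2.42], [-1.36, 4.5], [0.01, 1.98], [-2.84, 2.84]. Speed limits (rad/s): [2.79, 2.79, 3.14, 3.14, 3.14, 3.14, 3.14].

INTERFACE

Orientations are given as a unit quaternion [x, y, z, w].
In Python, from plant import r, eoat, monitor, vision, job gives the robot as it stands. Calls block until the motion is done:
- r.move_pose(position, orientation): joint-space move of the TCP to a pose.
- r.move_l(position, rate=0.15, frame=None, max_force=None): straight line of the TCP; frame=None keeps the orientation; rate is the mean speed in m/s. With max_force (N) it stops when the force on the tool has changed by that much, and returns True; else False.
- r.movej(angles): joint-space move.
- eoat.set_gripper(opening, newtons=None): finger opening in m; newtons is the grip in N (None keeps the last); returns when the fingers have stopped.
- r.dwell(seconds).
- r.inverse_kinematics(position, orientation): joint angles nearest the present ones, or None.
- monitor.observe(): the state.
- vision.capture(name): name is "side" or "top"; returns the picture (400x640x3 uint8, red, green, blue); there is no depth.
- vision.camera_model(name): a dict with "fx", "fy", "cx", "cy" (pixels), "R" (3x3) and "t" (3): a world point X has camera coordinates R X + t. Camera axes: x right, y down, z forward; pixel columns grow to the right and rows downward; lengths in m; the calibration is good to about 2 mm. A picture is of the moment at which its call begins. camera_model takes no time and is no camera call.
A pose or a line that the arm cannot do raises r.PlanningError and nothing moves.
- job.job_done(): hands the job in; it is judged then, once.
The state is a dict: "time": time; "qpos": joint angles; "qd": joint speeds; "effort": joint torques, N m; "ee_pos": TCP position; "eef_rot": TCP orientation; "contact_force": force on the tool from outside, world axes, zero at the start; "wrist_torque": the same for the moment, N m; "grip_width": finger opening in m; "finger_force": force on a finger pad.
Only numpy, scipy, OpenCV 4.12 (cv2) and the standard library are available. Lean on these libraries where they do the work, as an engineer would, in place of code of your own. Each camera call takes 0.05 s, during which the arm holds its last target. There are 200 camera calls.

TASK

Set the training rollers to the next bike's wheelbase: walk the roller drum along its two notched rails until both axle ends lie fully home in the fourth pair of notches, counted from the fold-hinge end nearest you. Its bare axle ends stand out beyond the rails to hold it by: step one end at a time, pivoting about the other, never with both ends lifted out of their notches at once, and lower each end in gently rather than dropping it. Leave the oil bottle, the tin, the hex key and the spanner where they are.

Things in the scene. Friction and masses are not known exactly. Their poses are not given: they have to be found in the camera images.
- frame: front section of folding bicycle training rollers, firm on the bench: two aluminium rails 260 long, 20 wide, centre lines at y = +150 and -150. Origin on the bench under its middle; x along the rails, away from the fold-hinge lugs (x -130 to -172, end nearer the robot), y left, z up. Six notch pairs at x = -85, -51, -17, 17, 51, 85 (first to sixth)
- seat_left_1 (a point): where the axle's centre line lies when home in the first notch of the left rail (frame x = -85, y = +150, 62 above the bench); axes as the frame's. Each notch is open at the top, 17.5 wide, its flat floor 55 above the bench; teeth between are 16.5 wide with fully round tops, 76 above the bench
- seat_right_1 (a point): the same for the first notch of the right rail. Flat straps 12 high join the rails at frame x = -118 and 118. Notches are 34 apart along each rail: with its ends one notch apart the drum stands 0.11 rad askew and its axle still drops fully home; two notches apart it binds and does not go home
- drum: loose rigid roller, 0.64 to 0.96 kg: bare aluminium drum 90 across, 244 long (too thick to grip; belt groove near its right end) on a 14 round steel axle, 410 over all. Origin mid axle; y along the axle to the left; may be turned any way about it. Starts square in the first, second or sixth pair of notches. Seated, the drum clears the bench by 17
- oil_bottle: bystander: white oil bottle with a spout, 43 in diameter, 142 tall, standing loose beside one rail; origin under its base
- grease_tin: bystander: round tin, 79 in diameter, 30 tall, standing loose beside the other rail; origin under its base
- allen_key: bystander: L-shaped hex key, 94 long, 8 thick, lying loose across the bench between the rails (the seated drum passes clear above it); origin under its middle
- small_spanner: bystander: small steel spanner, 129 long, 6 thick, lying loose across the bench between the rails (the seated drum passes clear above it); origin under its middle
- axle_left (a point): point on the drum's axle centre line, 150 from the middle at the left (+y) end, where the axle lies in the left rail
- grip_left (a point): middle of the free left (+y) axle end outside the rail, 182 from the drum's middle, on the centre line: the place to grip the bare 14 mm rod (it runs from 135 to 199, then an end nut 18 across to 205; inboard a 24 collar leaves 5 mm of endways play against the rail), with the fingers closing along the rails; seated it is 62 above the bench with nothing beneath or beside it
- seat_left_4 (a point): where the axle's centre line lies when home in the fourth notch of the left rail (frame x = +17, 62 above the bench); axes as the frame's
- axle_right (a point): point on the drum's axle centre line, 150 from the middle at the right (-y) end, where the axle lies in the right rail
- grip_right (a point): middle of the free right (-y) axle end outside the rail, 182 from the drum's middle, on the centre line: the place to grip the bare 14 mm rod (it runs from 135 to 199, then an end nut 18 across to 205; inboard a 24 collar leaves 5 mm of endways play against the rail), with the fingers closing along the rails; seated it is 62 above the bench with nothing beneath or beside it
- seat_right_4 (a point): where the axle's centre line lies when home in the fourth notch of the right rail (frame x = +17, 62 above the bench); axes as the frame's

How it is judged:
At the end, for the whole second after the job is handed in: Both ends of the axle lie in the fourth notches from the hinge-lug end: each within 7 mm of the notch's middle along the rail and no more than 4 mm above fully home; the drum is at rest (x of axle_left in the frame of seat_left_4 between -0.007 and 0.007 m and z of axle_left in the frame of seat_left_4 below 0.004 m and x of axle_right in the frame of seat_right_4 between -0.007 and 0.007 m and z of axle_right in the frame of seat_right_4 below 0.004 m and linear speed of drum below 0.02 m/s and angular speed of drum below 0.15 rad/s); the robot touches nothing.
It fails at once if both axle ends out of their notches at once (each more than 14 mm above fully home) (z of axle_left in the frame of seat_left_4 above 0.014 m and z of axle_right in the frame of seat_right_4 above 0.014 m).
It fails at once if the drum is dropped or flung: its middle moves faster than 0.3 m/s (as when one end falls more than about 12 mm) (linear speed of drum above 0.3 m/s).
It fails at once if the oil bottle or the tin is shifted by more than 20 mm or knocked over (distance of any of oil_bottle, grease_tin from where it was at the start of the episode above 0.02 m or angle between any of oil_bottle, grease_tin's own z axis and vertical above 0.5 rad).
It fails at once if the hex key or the spanner is shifted by more than 20 mm (distance of any of allen_key, small_spanner from where it was at the start of the episode above 0.02 m).
It also fails if it takes over 72 s, if anything falls off the work surface, if the arm or the gripper's body presses on something with over 40 N, if the wrist force passes 120 N, or if a joint passes its speed limit or range.

## Working session

There is one attempt and no reset: what is moved stays moved. The work goes in short steps, each a Python script; the robot and the scene stay as the last script left them, time stands still between calls to the robot, and variables do not carry over. Pictures are saved under pics/ and viewed, at most 10 in all, crops included, and the job is handed in when it is done.

```bash
ls; mkdir -p pics
python3 - <<'E'
from plant import r,eoat,monitor,vision,job
import cv2
for n in("top","side"):
    im=vision.capture(n); cv2.imwrite(f"pics/{n}0.png",im[:,:,::-1])
    m=vision.camera_model(n); print(n,m)
print(r.tcp_to_grasp, monitor.observe())
E
```

```text
pics
top {'fx': 469.3311912479351, 'fy': 469.3311912479351, 'cx': 321.8391466048037, 'cy': 202.04363076619904, 'R': array([[ 0.47407689, -0.88048022, -0.00238338],
       [-0.85455033, -0.45945996, -0.24215755],
       [ 0.21211987,  0.11683802, -0.97023401]]), 't': array([-0.21334401,  0.47895798,  1.09908472])}
side {'fx': 395.4450488748484, 'fy': 395.4450488748484, 'cx': 316.86143254755507, 'cy': 201.28592352706437, 'R': array([[ 0.54646094, -0.83744552, -0.00808901],
       [-0.61768084, -0.39649709, -0.67916157],
       [ 0.56555355,  0.3761317 , -0.73394423]]), 't': array([-0.23711379,  0.37706462,  0.81531466])}
0.1547 {'time': 0.1, 'qpos': array([-1.21449254,  0.61585429, -0.01259695,  1.4247765 ,  0.00807969,
        1.1033756 , -0.04040486]), 'qd': array([-1.80419586e-04, -1.12824184e-03,  4.07085974e-04, -6.61846957e-03,
        1.84932129e-04, -1.88331745e-05, -5.05509097e-04]), 'effort': array([ 1.56395596e-03, -4.70388472e+01,  2.60474347e-01, -1.71573079e+01,
        1.01285364e-02,  5.86274356e-03,  7.84590185e-06]), 'ee_pos': array([0.24267281, 0.60269098, 0.40362036]), 'eef_rot': array([ 1.90217697e-01,  9.81741224e-01, -1.16257368e-03, -2.13387868e-04]), 'contact_force': array([-0.05566973,  0.38514427,  0.24835664]), 'wrist_torque': array([-0.02240976, -0.02724075,  0.00423725]), 'finger_force': 0.0, 'grip_width': 0.08559380344816764}
```

View pics/top0.png

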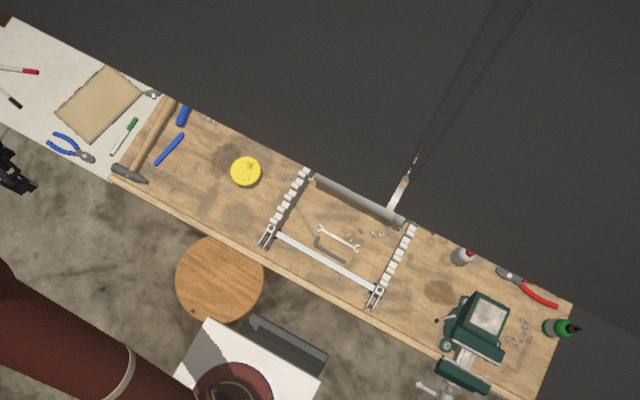

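View pics/side0.png

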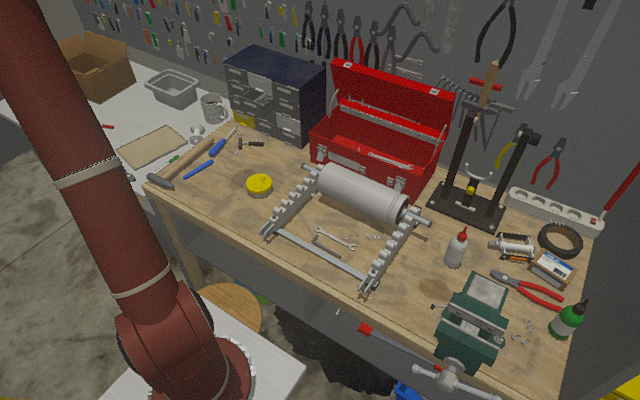

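The side view shows the drum at the far end of the rails, about the sixth pair, with axle ends near (304,168) and (430,222). The tin is at the left and the bottle at the right. The top view is cut off by an overhang at the back. I'll enlarge both next.

Run:
```python
import cv2
a=cv2.imread("pics/top0.png")[160:315,250:430]; cv2.imwrite("pics/topc.png",cv2.resize(a,None,fx=3.8,fy=3.8,interpolation=cv2.INTER_CUBIC))
a=cv2.imread("pics/side0.png")[150:300,250:450]; cv2.imwrite("pics/sidec.png",cv2.resize(a,None,fx=4,fy=4,interpolation=cv2.INTER_CUBIC))
```

```text
(no output)
```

View pics/topc.png

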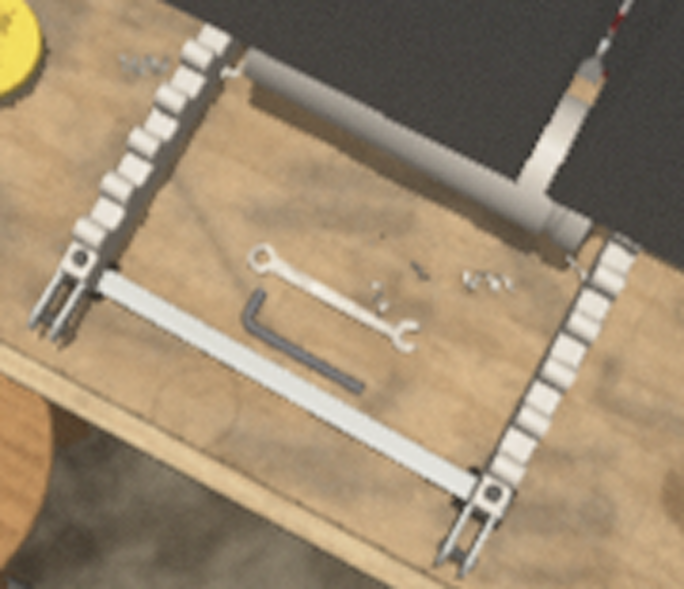

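View pics/sidec.png

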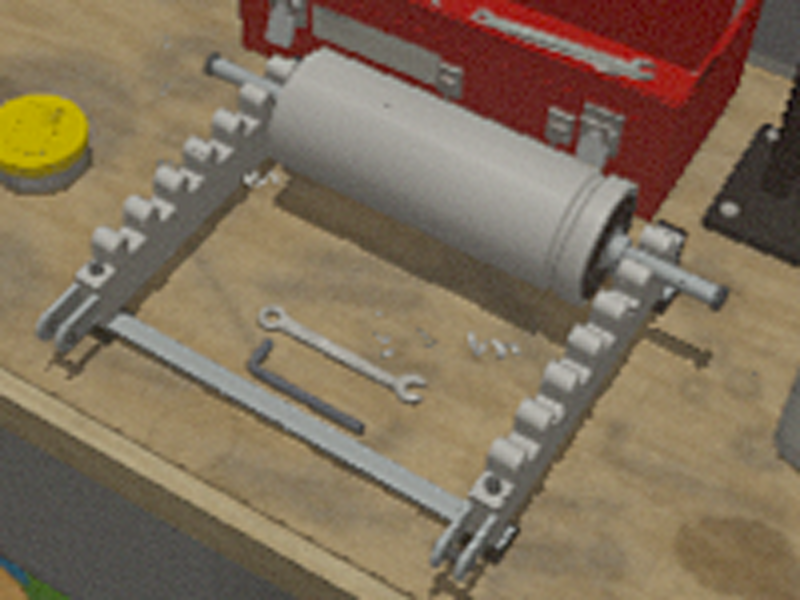

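The crops show seven teeth on each rail. The axle emerges between teeth 6 and 7 on both sides, so the drum is in the sixth pair. In side-crop pixels the nut ends are at (213,65) and (722,295). In the top crop the strap runs from about (105,280) to (470,485).

```bash
cat > geo.py <<'E'
import numpy as np, cv2
from plant import r,eoat,monitor,vision,job
def ray(n,uv,z):
    m=vision.camera_model(n);R=np.array(m["R"]);t=np.array(m["t"])
    uv=np.atleast_2d(uv).astype(float)
    d=np.c_[(uv[:,0]-m["cx"])/m["fx"],(uv[:,1]-m["cy"])/m["fy"],np.ones(len(uv))]@R
    c=-R.T@t
    return c+d*((z-c[2])/d[:,2])[:,None]
def proj(n,P):
    m=vision.camera_model(n);p=np.atleast_2d(P)@np.array(m["R"]).T+m["t"]
    return np.c_[m["fx"]*p[:,0]/p[:,2]+m["cx"],m["fy"]*p[:,1]/p[:,2]+m["cy"]]
E
python3 - <<'E'
from geo import *
np.set_printoptions(precision=4,suppress=True)
S=lambda p:np.array(p)/4+[250,150]
T=lambda p:np.array(p)/3.8+[250,160]
L=ray("side",S([(110,240),(140,207),(172,176),(203,147),(230,119),(258,92),(283,64)]),.074)
Rr=ray("side",S([(507,449),(538,409),(563,373),(590,337),(618,300),(638,270),(660,236)]),.074)
print("teeth L",L[:,:2].tolist(),"\nR",Rr[:,:2].tolist())
x=np.arange(7)*.034-.102
A=np.r_[np.c_[x,np.full(7,.15)],np.c_[x,np.full(7,-.15)]];B=np.r_[L[:,:2],Rr[:,:2]]
a=A@[1,1j];b=B@[1,1j];rot=np.vdot(a-a.mean(),b-b.mean());yaw=np.angle(rot);c=b.mean()-np.exp(1j*yaw)*a.mean()
print("frame",c,yaw,"scale",abs(rot)/np.vdot(a,a).real,"rms",np.sqrt(np.mean(abs(b-c-np.exp(1j*yaw)*a)**2)))
inv=lambda P:np.c_[((P[:,:2]@[1,1j]-c)*np.exp(-1j*yaw)).real,((P[:,:2]@[1,1j]-c)*np.exp(-1j*yaw)).imag]
print("nuts",inv(ray("side",S([(213,65),(722,295)]),.062)))
im=cv2.imread("pics/top0.png");hsv=cv2.cvtColor(im,cv2.COLOR_BGR2HSV)
m=((hsv[:,:,1]<45)&(hsv[:,:,2]>150)).astype(np.uint8)
poly=np.zeros_like(m);cv2.fillPoly(poly,[T([(120,262),(455,455),(445,500),(105,300)]).astype(int)],1)
uv=np.argwhere(m&poly)[:,::-1];P=inv(ray("top",uv,.012));print("strap",len(P),np.polyfit(P[:,1],P[:,0],1),P.min(0),P.max(0))
print("bolts top",inv(ray("top",T([(80,259),(492,494)]),.076)),"side",inv(ray("side",S([(97,270),(493,487)]),.076)))
# rail bright masks, top
print("tin",inv(ray("top",[(245,172)],.03)),"side tin",inv(ray("side",S([(42,132)]),.03)))
print("bottle base side",inv(ray("side",[(454,266)],0.)),"bottle cap top",inv(ray("top",[(468,252)],.13)))
print("toolbox base", inv(ray("side",S([(243,50),(645,215)]),0.)),"stand base",inv(ray("side",S([(705,200)]),0.)))
print("reach grips",[np.round([abs(c+np.exp(1j*yaw)*(X+1j*Y)) ,(c+np.exp(1j*yaw)*(X+1j*Y)).real,(c+np.exp(1j*yaw)*(X+1j*Y)).imag],3) for X in(.017,.085) for Y in(.182,-.182)])
E
```

```text
teeth L [[0.4191824508879625, 0.11337370194426549], [0.45372795533471283, 0.11425795343499656], [0.4888119965885807, 0.11292414335696188], [0.5232103043855386, 0.11100879922145368], [0.5564568085610717, 0.11083933520929867], [0.5903688361768876, 0.10948206009002376], [0.625164640879268, 0.11051103303849363]] 
R [[0.4140893167956757, -0.18128911302998432], [0.4496041859632361, -0.18372386295232868], [0.48189198801357563, -0.18451946214168255], [0.5161004677673885, -0.18638868071378684], [0.5527512936749865, -0.18851967203249764], [0.5826379289017634, -0.1888502307938347], [0.6175058457874388, -0.18887094921814238]]
frame (0.5193931442655776-0.037126067470483096j) -0.021975558033129578 scale 0.9943242180596755 rms 0.001855662428137397
nuts [[ 0.0836  0.1999]
 [ 0.0879 -0.2015]]
strap 687 [ 0.0028 -0.1154] [-0.124  -0.1228] [-0.1068  0.1378]
bolts top [[-0.118   0.1481]
 [-0.119  -0.146 ]] side [[-0.1298  0.1379]
 [-0.1308 -0.1527]]
tin [[-0.0201  0.2911]] side tin [[-0.0188  0.2836]]
bottle base side [[ 0.0461 -0.2967]] bottle cap top [[ 0.0476 -0.2758]]
toolbox base [[ 0.1662  0.232 ]
 [ 0.1818 -0.1145]] stand base [[ 0.2201 -0.1445]]
reach grips [array([0.559, 0.54 , 0.144]), array([ 0.576,  0.532, -0.219]), array([0.625, 0.608, 0.143]), array([ 0.64 ,  0.6  , -0.221])]
```

```bash
cat >> geo.py <<'E'
from scipy.spatial.transform import Rotation as Ro
C=np.array([.5205,-.038,0]);YAW=-.022
FR=Ro.from_euler('z',YAW)
SX={k+1:-.085+.034*k for k in range(6)}
G=r.tcp_to_grasp
def tool(side,piv,x,h,dz=0.,off=(0,0,0)):
    """TCP pose gripping end `side` (+1 left,-1 right) at rail x, raised h, other end home at rail x=piv"""
    p=np.array([piv,-side*.15,.062]);u=np.array([x-piv,side*.3,h]);u/=np.linalg.norm(u)
    psi=np.arctan2(-u[0]*side,u[1]*side);tilt=np.arcsin(u[2])*side
    D=FR*Ro.from_euler('z',psi)*Ro.from_euler('x',tilt)
    M=D.as_matrix();g=C+FR.apply(p+u*.332+np.array(off))
    Q=np.c_[M[:,1],M[:,0],-M[:,2]]
    return g-Q[:,2]*G+[0,0,dz],Ro.from_matrix(Q).as_quat()
def st(tag):
    o=monitor.observe();print(tag,"t%.2f"%o["time"],"ee",np.round(o["ee_pos"],4),"F",np.round(o["contact_force"],1),"M",np.round(o["wrist_torque"],2),"w %.4f"%o["grip_width"],"ff %.1f"%o["finger_force"],flush=True);return o
E
python3 - <<'E'
from geo import *
p,q=tool(1,SX[6],SX[6],0)
print(p,q,r.inverse_kinematics(p,q))
r.move_pose([.50,p[1],.40],q);st("a")
eoat.set_gripper(.045,30)
r.move_l(p+[0,0,.10]);st("b")
r.move_l(p+[0,0,.03]);st("c");print(r.move_l(p,rate=.05,max_force=8));st("d")
cv2.imwrite("pics/g1.png",cv2.resize(vision.capture("side")[100:300,220:480,::-1],None,fx=3,fy=3))
E
```

```text
[0.60948311 0.14208611 0.2167    ] [ 0.71484202  0.69928598  0.         -0.        ] [-0.41945986  0.81243476  0.26504662  1.67734064 -0.30251751  0.69230616
 -0.02113452]
a t2.01 ee [0.4998 0.1438 0.3999] F [-0.4  0.5  0.1] M [-0.01  0.   -0.03] w 0.0858 ff 0.0
b t3.55 ee [0.6092 0.1421 0.3172] F [ 0.1  0.2 -0.2] M [ 0.02  0.   -0.02] w 0.0448 ff 0.0
c t4.17 ee [0.6098 0.1422 0.2476] F [-0.3 -0.1 -0.1] M [-0.06  0.02  0.04] w 0.0451 ff 0.0
False
d t4.92 ee [0.6096 0.1421 0.2166] F [-0.1 -0.9  0.6] M [ 0.06 -0.01 -0.09] w 0.0453 ff 0.0
```

View pics/g1.png

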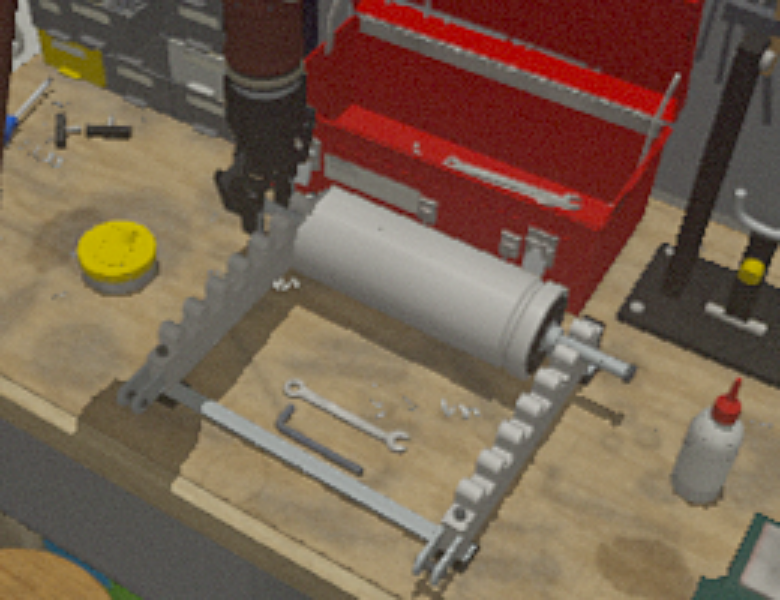

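The gripper straddles the left axle end (crop about (265,215)) and stands clear of the tin and toolbox. I'll close gently and read the forces.

Run:
```python
from geo import *
eoat.set_gripper(.022,20);st("22")
eoat.set_gripper(.010,25);st("grip");r.dwell(.3);o=st("s")
print("F in frame",FR.inv().apply(o["contact_force"]))
```

```text
22 t5.32 ee [0.6095 0.1421 0.2169] F [ 0.3 -0.8  0. ] M [-0.02  0.    0.03] w 0.0219 ff 0.0
grip t5.54 ee [0.6096 0.1421 0.2169] F [ 0.1 -0.4  1.2] M [0.05 0.02 0.01] w 0.0129 ff 24.4
s t5.84 ee [0.6096 0.1421 0.2169] F [-0.2 -0.5  2. ] M [-0.04 -0.    0.02] w 0.0136 ff 24.4
F in frame [-0.22215548 -0.49867058  2.03329762]
```

```bash
cat >> geo.py <<'E'
def go(side,piv,x,h,rate,mf=None):
    p,q=tool(side,piv,x,h);s=r.move_l(p,rate=rate,frame=q,max_force=mf);st(f"x{x:.3f} h{h:.3f} stop={s}");return s
def step(side,piv,x0,x1,H=.027):
    eoat.set_gripper(.008,50);st("grip")
    go(side,piv,x0,.012,.03,25);go(side,piv,x0,H,.04,25)
    n=max(1,round(abs(x1-x0)/.034))
    for i in range(n):
        if go(side,piv,x0+(x1-x0)*(i+1)/n,H,.05,25):return
    go(side,piv,x1,.010,.04,12);go(side,piv,x1,0.,.02,12)
E
python3 - <<'E'
from geo import *
step(1,SX[6],SX[6],SX[5])
cv2.imwrite("pics/g2.png",cv2.resize(vision.capture("side")[100:300,220:480,::-1],None,fx=3,fy=3))
E
```

```text
grip t6.06 ee [0.6096 0.1421 0.2169] F [-1.   0.4  2.5] M [0.01 0.09 0.01] w 0.0123 ff 48.6
x0.085 h0.012 stop=False t6.70 ee [0.609  0.1354 0.2297] F [-0.3 -0.2 -3.4] M [-0.14 -0.06  0.09] w 0.0121 ff 48.7
x0.085 h0.027 stop=False t7.31 ee [0.6092 0.1264 0.246 ] F [-0.2 -1.8 -3.4] M [-0.5  -0.03  0.01] w 0.0122 ff 48.7
x0.051 h0.027 stop=False t8.18 ee [0.5737 0.1255 0.2458] F [ 0.6 -3.4 -3.9] M [-0.65 -0.12 -0.05] w 0.0119 ff 48.7
x0.051 h0.010 stop=False t8.84 ee [0.5729 0.1361 0.2276] F [ 1.2 -0.4 -4.2] M [-0.26 -0.42  0.07] w 0.0124 ff 48.7
x0.051 h0.000 stop=False t9.60 ee [0.5727 0.1415 0.217 ] F [ 4.7  2.1 -1.8] M [ 0.5  -0.96  0.01] w 0.0124 ff 49.1
```

View pics/g2.png

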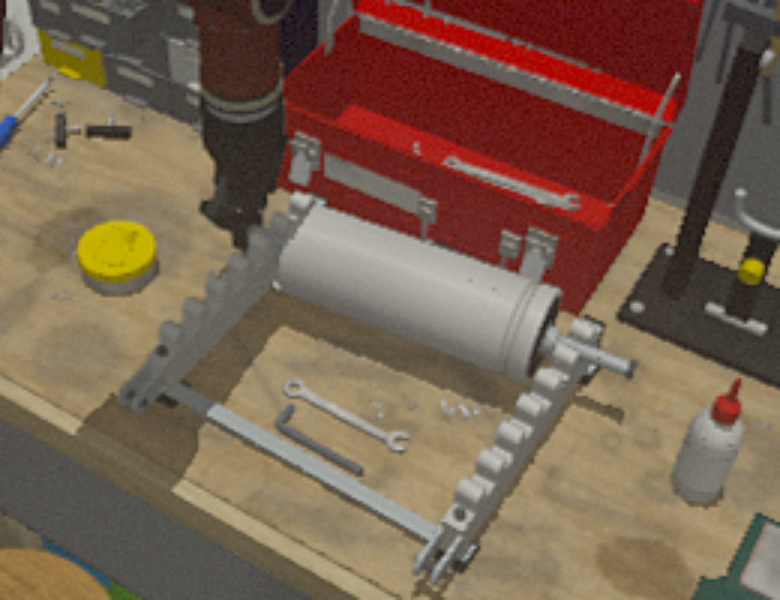

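The left end is now in notch 5 (crop about (255,240)), the right end is still in 6, and the bystanders are unmoved. A small +x force at the end means my frame estimate is about 1 mm short in x. I'll correct that, settle and release this end, then walk the right end from 6 to 4.

```bash
sed -i 's/^C=np.array(\[.5205/C=np.array([.5215/' geo.py
cat >> geo.py <<'E'
def release(side,piv,x):
    go(side,piv,x,-.003,.02,6)
    eoat.set_gripper(.022);eoat.set_gripper(.045);st("open")
    o=monitor.observe();print("lift",r.move_l(o["ee_pos"]+[0,0,.11],max_force=15));st("up")
def approach(side,piv,x):
    p,q=tool(side,piv,x,0)
    r.move_pose(p+[0,0,.11],q);r.move_l(p+[0,0,.03]);print("touch",r.move_l(p,rate=.05,max_force=8));st("at")
    eoat.set_gripper(.022,20);eoat.set_gripper(.010,25);r.dwell(.2);st("closed")
E
python3 - <<'E'
from geo import *
release(1,SX[6],SX[5])
approach(-1,SX[5],SX[6])
E
```

```text
x0.051 h-0.003 stop=True t9.86 ee [0.573  0.1424 0.2168] F [-0.3 -0.5  5.4] M [-0.04  0.2  -0.03] w 0.0123 ff 49.8
open t10.47 ee [0.5742 0.143  0.2163] F [ 0.2  0.2 -0.6] M [-0.   -0.05  0.02] w 0.0452 ff 0.0
lift False
up t11.35 ee [0.5737 0.143  0.3254] F [-0.3  0.6 -0.4] M [-0.03  0.02  0.08] w 0.0448 ff 0.0
touch False
at t14.14 ee [ 0.606  -0.2199  0.2167] F [ 0.4  0.2 -0.2] M [ 0.01 -0.05 -0.  ] w 0.0449 ff 0.0
closed t14.92 ee [ 0.606  -0.2198  0.2169] F [-0.7 -0.6  1.6] M [ 0.07 -0.03  0.04] w 0.0131 ff 24.4
```

Run:
```python
from geo import *
step(-1,SX[5],SX[6],SX[4])
cv2.imwrite("pics/g3.png",cv2.resize(vision.capture("side")[100:300,220:480,::-1],None,fx=3,fy=3))
```

```text
grip t15.13 ee [ 0.606  -0.2198  0.2169] F [0.1 0.4 2.6] M [0.14 0.04 0.  ] w 0.0121 ff 48.6
x0.085 h0.012 stop=False t15.77 ee [ 0.6051 -0.2132  0.2297] F [ 0.  -0.7 -3.8] M [ 0.05 -0.03 -0.04] w 0.0121 ff 48.7
x0.085 h0.027 stop=False t16.37 ee [ 0.6046 -0.2043  0.2458] F [ 0.3  1.5 -4.4] M [ 0.32  0.01 -0.09] w 0.0120 ff 48.7
x0.051 h0.027 stop=False t17.23 ee [ 0.5691 -0.2055  0.2459] F [ 0.2  2.  -3.7] M [0.61 0.06 0.18] w 0.0123 ff 48.7
x0.017 h0.027 stop=False t18.10 ee [ 0.5334 -0.2035  0.2458] F [ 0.   0.9 -3.3] M [0.27 0.07 0.16] w 0.0119 ff 48.7
x0.017 h0.010 stop=False t18.77 ee [ 0.5318 -0.2134  0.2275] F [ 0.3 -0.5 -3.2] M [-0.19  0.07  0.11] w 0.0124 ff 48.7
x0.017 h0.000 stop=False t19.52 ee [ 0.531  -0.2186  0.217 ] F [-2.9 -2.2  0.3] M [-0.52  0.36 -0.01] w 0.0120 ff 49.1
```

View pics/g3.png

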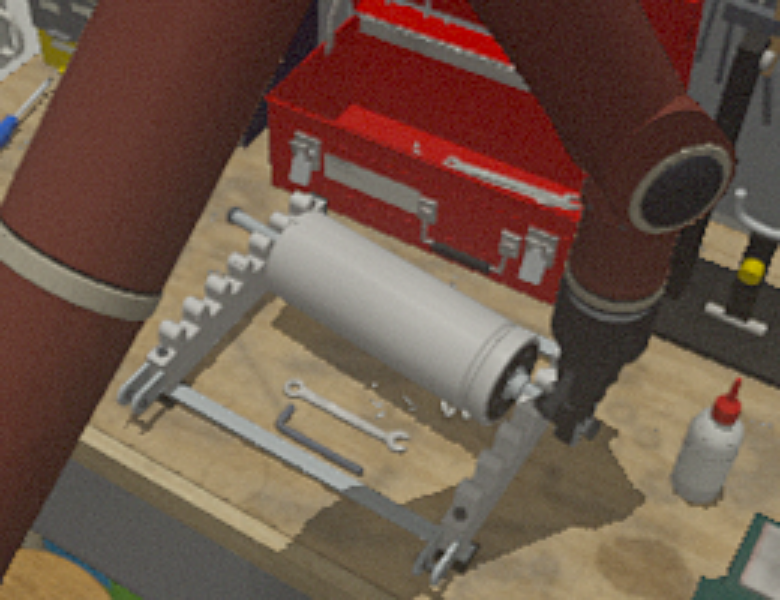

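The right end is down in the fourth notch (crop about (540,385)) and the left end is still in 5 at (240,215). I'll release it and walk the left end to 4.

Run:
```python
from geo import *
release(-1,SX[5],SX[4])
approach(1,SX[4],SX[5])
if monitor.observe()["grip_width"]>.011:
    step(1,SX[4],SX[5],SX[4])
```

```text
x0.017 h-0.003 stop=True t19.78 ee [ 0.5308 -0.2197  0.2168] F [-0.8  0.8  5.9] M [0.07 0.2  0.02] w 0.0122 ff 49.8
open t20.39 ee [ 0.5296 -0.2206  0.2155] F [-0.4  0.2  0.2] M [ 0.04 -0.03 -0.02] w 0.0451 ff 0.0
lift False
up t21.27 ee [ 0.5292 -0.2203  0.3246] F [-0.3  0.  -0.3] M [-0.06  0.05 -0.02] w 0.0447 ff 0.0
touch False
at t24.07 ee [0.58   0.1406 0.2167] F [-0.3  0.9  0.6] M [ 0.04 -0.01  0.1 ] w 0.0451 ff 0.0
closed t24.85 ee [0.5798 0.1407 0.2169] F [-0.7 -0.6  1.4] M [ 0.02  0.1  -0.06] w 0.0130 ff 24.4
grip t25.07 ee [0.5799 0.1407 0.2169] F [-2.3  0.4  3.4] M [0.05 0.15 0.01] w 0.0123 ff 48.6
x0.051 h0.012 stop=False t25.70 ee [0.5788 0.1341 0.2296] F [-0.2  0.5 -3.7] M [-0.09 -0.01 -0.05] w 0.0125 ff 48.6
x0.051 h0.027 stop=False t26.30 ee [0.5778 0.1252 0.2458] F [-0.7 -1.9 -3.3] M [-0.48  0.06  0.05] w 0.0127 ff 48.6
x0.017 h0.027 stop=False t27.17 ee [0.5424 0.1281 0.2459] F [-0.1 -2.3 -3.2] M [-0.71  0.07 -0.08] w 0.0125 ff 48.7
x0.017 h0.010 stop=False t27.83 ee [0.5424 0.1388 0.2276] F [ 0.4 -0.2 -3.4] M [-0.22  0.06 -0.06] w 0.0122 ff 48.7
x0.017 h0.000 stop=False t28.59 ee [0.5424 0.1442 0.217 ] F [-1.3  2.7  1.6] M [0.43 0.34 0.02] w 0.0123 ff 49.2
```

Run:
```python
from geo import *
release(1,SX[4],SX[4])
p,q=tool(1,SX[4],SX[4],0)
r.move_l([.50,.33,.36]);r.dwell(.3);st("away")
im=vision.capture("side")[:,:,::-1].copy()
for Y in(.205,-.205):
    print(proj("side",C+FR.apply([.017,Y,.062])))
cv2.imwrite("pics/end.png",cv2.resize(im[130:310,230:480],None,fx=3.1,fy=3.1,interpolation=cv2.INTER_CUBIC))
```

```text
x0.017 h-0.003 stop=True t28.80 ee [0.5425 0.1451 0.2169] F [-1.3 -0.3  7.3] M [ 0.04  0.21 -0.02] w 0.0121 ff 49.8
open t29.41 ee [0.5413 0.146  0.2154] F [-0.4 -0.1  0.4] M [-0.04 -0.01 -0.03] w 0.0447 ff 0.0
lift False
up t30.29 ee [0.5408 0.1461 0.3246] F [-0.2  0.2 -0.2] M [-0.    0.02  0.02] w 0.0450 ff 0.0
away t32.02 ee [0.5002 0.3296 0.36  ] F [-0.4 -0.  -0.1] M [-0.01  0.04  0.  ] w 0.0449 ff 0.0
[[288.96748021 178.21134461]]
[[420.92117571 242.27150144]]
```

View pics/end.png

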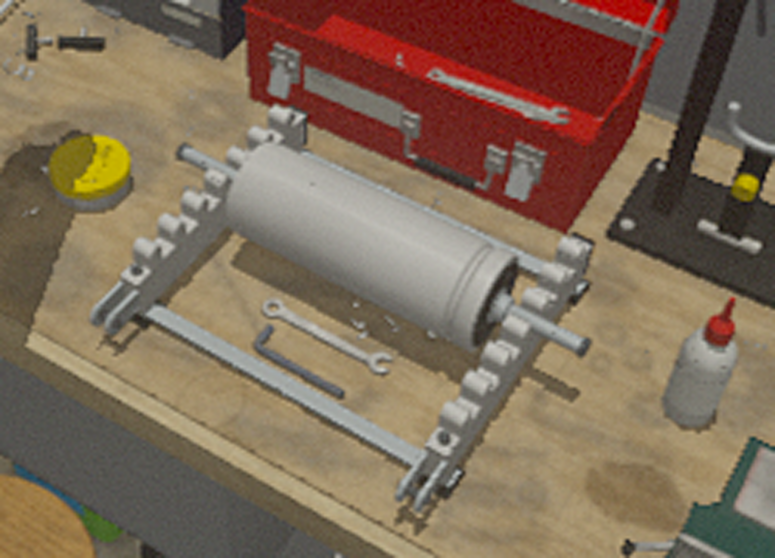

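The final view shows four teeth on the hinge side of the axle on each rail. The nut ends, at about (289,179) and (418,242) in full-picture pixels, lie within 3 px of the predicted notch-4 positions. The bystanders are unmoved and the arm is clear, so I'll hand in.

```bash
python3 -c "
from plant import job
print(job.job_done())"
```

```text
the job is handed in; nothing more can be done
None
```

I walked the drum from the sixth to the fourth pair of notches, one end at a time; both axle ends look fully home in the last picture, nothing else has visibly moved, and the job is handed in at about 32 s of the 72 s allowed (no verdict came back).

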